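# Bolt the chopping board back in its rack

### The job

The chopping board's foot has slipped out: push it back in so that the board leans steeply on the white block, clear of the bolt's line, then slide the bolt fully home into its keeper in front of the foot, so that the board cannot slip again. Whichever of bottle, case and mug stands in the way of the bolt's handle, first set it upright somewhere clear on the table (do not shove it with the handle). Leave everything else standing where it is.

Things in the scene. Friction and masses are not known exactly. Their poses are not given: they have to be found in the camera images.
- rack: Fixed whitewashed block with a flat barrel bolt before it. Origin: table level, middle of the foot of the block's front face; +x into the block (away from the robot), +y along the bolt's travel. Block fills x 0..90, y -195..195, z 0..100 mm. Bolt line x = -80 mm; staples (x -100..-60, 42 mm high): tail guide at y -247..-227, front guide at y 8..28.
- keeper (a point): Middle of the keeper, the third fixed staple (rack x -100..-60, y 171..199 mm, 42 mm high), 18 mm above the table at rack x = -80, y = 185 mm. The board's bay is the 143 mm between front guide and keeper.
- bolt (a joint): Travel of the bolt along the rack's +y in m: 0 drawn back, 0.175 fully home, its tip 16 mm into the keeper (starts at 0 to 0.025). Steel bar, rack x -86..-74, z 9..27 mm, 270 mm long; its tip is at rack y = 12 mm + travel. Dry friction of about 2.5 N plus slight drag; it stays where it is left.
- tab (a point): Middle of the upright tab of the bolt's handle, 50 mm above the table, at rack x = -129 mm, y = -195 mm + travel. Tab 30 (x) x 12 (y), z 14..70 mm; a level arm (rack x -144..-86, 12 mm thick in y, z 11..25 mm) joins it to the bar. It moves with the bolt: pushing its -y face shoots the bolt.
- board: Loose dark wooden chopping board, 0.18 to 0.31 kg, 180 mm long (own z) x 100 wide (own y) x 16 thick. Origin: middle of the lower back edge it stands on; fills own x -16..0, y -50..50, z 0..180 mm. Its back leans on the block's front top edge at rack y about 100 mm.
- board_foot (a point): Middle of the board's lower front edge (own x = -16 mm). At the start the board's origin is at rack x = -112 mm (lean 0.84 rad from upright), across the bolt's line. With the origin at rack x = -45 mm it leans 0.42 rad and the bolt passes with 14 mm to spare; farther out than -58 mm the bolt strikes it. Friction holds it at any lean.
- bottle: Clear closed bottle, 58 mm across up to 86 mm, then narrowing to a 38 mm cap, 124 mm high, origin at its base. One of bottle, case and mug stands in the run of the bolt's handle (rack x about -126, y about -75 mm), the other two in front of the rack on either side of the bay; which is which varies.
- bottle_mid (a point): On the bottle's axis, half-way up (62 mm).
- case: Turquoise round pacifier case, 64 mm across from 8 to 34 mm up, domed, 48 mm high, origin at its base.
- case_mid (a point): On the case's axis, half-way up (24 mm).
- mug: Squat white mug, about 64 mm across at the rim, 72 mm high, origin at its base; its handle (own +y) points roughly to the rack's -x side, so it can be gripped across the rack's y.
- mug_mid (a point): On the mug's axis, half-way up (36 mm).
- canister: White canister with steel lid, 72 mm across, 100 mm high, beyond the keeper; leave alone.
- bowl: White bowl, 100 mm across, 40 mm high, past the tail guide; leave alone.
- jar: Glass jar with steel lid, 60 mm across, 80 mm high, on top of the block; leave alone.
- spoon: Steel measuring spoon with a wooden handle, under 200 mm long, lying beyond the canister; leave alone.

How it is judged (in metres and radians):
At the end, for the whole second after the job is handed in: Bolt at least 0.168 m along (7 mm short of its stop at most); board leaning on the block between 0.10 and 0.58 rad from upright, its foot (origin) at rack x -63 to -8 mm and y 75 to 125 mm, on the table, at rest; bottle, case and mug upright on the table (within 0.15 rad) and at rest (value of joint bolt above 0.168 m and angle between board's own z axis and vertical between 0.1 and 0.58 rad and x of board in the frame of rack between -0.063 and -0.008 m and y of board in the frame of rack between 0.075 and 0.125 m and height (world z) of board below 0.012 m and linear speed of each of board, bottle, case, mug below 0.02 m/s and angle between each of bottle_mid, case_mid, mug_mid's own z axis and vertical below 0.15 rad and height (world z) of bottle_mid below 0.074 m and height (world z) of case_mid below 0.036 m and height (world z) of mug_mid below 0.048 m); the robot touches nothing.
It fails at once if the bolt's handle is driven against the bottle, the case or the mug (contact force between bolt and bottle above 1.5 N or contact force between bolt and case above 1.5 N or contact force between bolt and mug above 1.5 N).
It fails at once if more than one of bottle, case and mug is moved (over 30 mm) (distance of each of bottle_mid, case_mid from where it was at the start of the episode above 0.03 m or distance of each of bottle_mid, mug_mid from where it was at the start of the episode above 0.03 m or distance of each of case_mid, mug_mid from where it was at the start of the episode above 0.03 m).
It fails at once if the bottle, the case or the mug is tipped over (angle between any of bottle_mid, case_mid, mug_mid's own z axis and vertical above 0.7 rad).
It fails at once if another bystander (canister, bowl, jar, spoon) is moved over 30 mm (distance of any of canister, bowl, jar, spoon from where it was at the start of the episode above 0.03 m).
It also fails if it takes over 72 s, if anything falls off the work surface, if the arm or the gripper's body presses on something with over 40 N, if the wrist force passes 120 N, or if a joint passes its speed limit or range.

### The arm

A 6-joint arm with a two-finger parallel gripper is mounted at the origin on the work surface. World frame = base frame: x ahead of the robot, y to its left, z up, the work surface at z = 0. Lengths are in mm, angles in degrees, forces in N, time in s.
With the tool pointing down it reaches from about 275 to 850 mm from the base axis. Payload 19 kg.
Tool frame: the origin (TCP) lies midway between the tips of the shut fingers; the grasp point (between the pads) lies 19 mm behind it; z points along the fingers, y is the direction in which the jaws open and shut (so a half turn about z gives the same grasp; the last joint's range is limited). The gripper opens to 85 mm and grips with 20 to 120 N. Pads are 22 mm wide; open, the fingers measure 114 mm over their backs; the gripper's body (76 mm by 85 mm) begins 54 mm behind the grasp point. The pads swing forward as they close: fully open they stand 13 mm farther back than shut.
Start: joints at [57.296, 8.623, 82.357, -0, 89.026, -7.678], TCP at [243.249, 520.98, 231.267] pointing down, gripper open.
Joint ranges: [-160.23, 160.23], [-39.13, 120.54], [6.94, 153.29], [-79.49, 259.48], [9.18, 160.14], [-161.06, 161.06]. Speed limits (degrees/s): [108.29, 108.29, 127.2, 172.46, 172.46, 172.46].

### API

Orientations are given as [roll, pitch, yaw] about the fixed x, y, z axes, in that order (R = Rz(yaw) Ry(pitch) Rx(roll)).
In Python, from rig import r gives the robot as it stands.
- The arm moves only by the tool play_rows, never from a script. Its arguments are lists of equal length, an entry for each row: "offset": the shift along the tool's x, y, z in m, a list of three; "angular": the turn, a rotation vector about the tool's x, y, z in rad, a list of three. In form: {"offset": [[x, y, z], ...], "angular": [[rx, ry, rz], ...]}. A call has 1 to 10 rows; each row is the pose to reach, as a shift and turn from the pose measured when the call began, along the tool's axes at that moment; what a row does not reach only later rows make up. A row lasts 1/10 s, in which the tool goes at most 50 mm and 8.59 degrees, less where a joint would pass 70% of its speed; a pose out of reach is approached as far as the arm can. A call with a gripper value outside its range is refused whole. "gripper" is the opening in per cent of the stroke, from 0 (shut) to 100 (fully open), set as the call begins (left out, the last holds). The fingers move at their own pace and stop on an object; "squeeze" is the grip in N (left out, the last holds). Time passes only in rows, so rows that repeat a pose let the fingers close. It gives the time, the measured TCP pose, the force and the opening at its end, in the units of the state.
- r.get_state(): the state, without advancing time (a new reading comes with each control period).
- r.grab_frame(name): name is "scene" or "top" or "wrist"; returns the picture (384x512x3 uint8, red, green, blue); there is no depth.
- r.camera_info(name): a dict with "fovy" (degrees; the focal length in pixels is half the picture's height over the tangent of half this angle, whatever the lens; pixels are square), "cx", "cy" (the principal point, pixels), "extrinsics" (4x4, takes a point from camera to world coordinates). Camera axes: x right, y up, looking along -z (the intrinsics and any distortion apply to the point x, -y, -z); pixel columns grow to the right and rows downward; lengths in mm; the calibration is good to about 2 mm. A picture is of the moment at which its call begins: read the wrist's pose just before it. camera_info takes no time and is no camera call; for the wrist camera it gives the pose at the moment of the call.
- r.job_done(): hands the job in, once; it reports no verdict.
The state is a dict: "time_s": time; "joint_pos": joint angles; "joint_velocities": joint speeds; "effort": joint torques, N m; "eef_pos": TCP position; "orientation": TCP orientation; "ft_force": force on the tool from outside, world axes, zero at the start; "wrist_torque": the same for the moment, N m; "gripper_width": finger opening in mm.
Only numpy, scipy, OpenCV 4.12 (cv2) and the standard library are available. Lean on these libraries where they do the work, as an engineer would, in place of code of your own. Each camera call takes 0.05 s, during which the arm holds its last target. There are 200 camera calls.

## Working session

There is one attempt and no reset: what is moved stays moved. The work goes in short steps, Python scripts to look and compute and a tool call to move; the robot and the scene stay as the last step left them, time stands still between calls to the robot, and variables do not carry over. Pictures are saved under pics/ and viewed, about 8 in all and at most 12, crops included, and the job is handed in when it is done.

Besides the shell and the picture viewer there is one more tool, called after "Request:" by a JSON object that holds its "fn" and its "kwargs", one argument or row to a line. play_rows: Moves the arm, as the interface text tells. Its arguments: {"type":"object","properties":{"offset":{"type":"array","items":{"type":"array","items":{"type":"number"}}},"angular":{"type":"array","items":{"type":"array","items":{"type":"number"}}},"gripper":{"type":"number"},"squeeze":{"type":"number"}},"required":["offset","angular"]}

```bash
ls; mkdir -p pics; python3 - <<'E'
from rig import r
import cv2
for n in("scene","top"):
    cv2.imwrite(f"pics/{n}0.png",r.grab_frame(n)[:,:,::-1]); i=r.camera_info(n); print(n,i)
print(r.camera_info("wrist"))
print(r.get_state())
E
```

```text
pics
scene {'fovy': 48.69784064785571, 'cx': 251.45888524611664, 'cy': 191.11289777955116, 'extrinsics': array([[-6.75285007e-01, -4.84495532e-01,  5.56106319e-01,
         1.29223915e+03],
       [ 7.37552990e-01, -4.41136602e-01,  5.11286696e-01,
         6.60385285e+02],
       [-2.39726763e-03,  7.55422119e-01,  6.55234062e-01,
         9.06043444e+02],
       [ 0.00000000e+00,  0.00000000e+00,  0.00000000e+00,
         1.00000000e+00]])}
top {'fovy': 50.949306106988004, 'cx': 256.15136546260635, 'cy': 189.5836295892549, 'extrinsics': array([[ 1.37692244e-02,  9.97802057e-01, -6.48186912e-02,
         4.78340280e+02],
       [-9.99696192e-01,  1.24120269e-02, -2.12947105e-02,
         7.33406731e+00],
       [-2.04433746e-02,  6.50922104e-02,  9.97669821e-01,
         1.25579101e+03],
       [ 0.00000000e+00,  0.00000000e+00,  0.00000000e+00,
         1.00000000e+00]])}
{'fovy': 58.98036717504666, 'cx': 247.5498778985695, 'cy': 196.83096995443503, 'extrinsics': array([[ 4.23057228e-01, -8.61501642e-01, -2.80780168e-01,
         1.72037230e+02],
       [ 9.06102164e-01,  4.0182076
[... 207 characters left out ...]
000000e+00]])}
{'time_s': 0.1, 'joint_pos': array([ 5.72963035e+01,  8.64713857e+00,  8.23875733e+01, -5.33716016e-04,
        8.90265194e+01, -7.67656300e+00]), 'joint_velocities': array([ 0.08994701, -0.10295564, -0.09062616, -0.00593918,  0.11379289,
        0.10062351]), 'effort': array([ 5.54580416e-03, -7.14371896e+01, -5.71793711e+01, -9.26445045e-05,
        7.14810492e-03,  1.02848626e-04]), 'eef_pos': array([243.14531267, 520.82311708, 230.76055728]), 'orientation': array([-1.79939246e+02, -7.65047444e-03,  1.54972872e+02]), 'ft_force': array([ 0.14685511, -0.17216158, -0.06320898]), 'wrist_torque': array([-0.06967796,  0.07220303, -0.02076835]), 'gripper_width': 85.31374836495227}
```

View pics/top0.png

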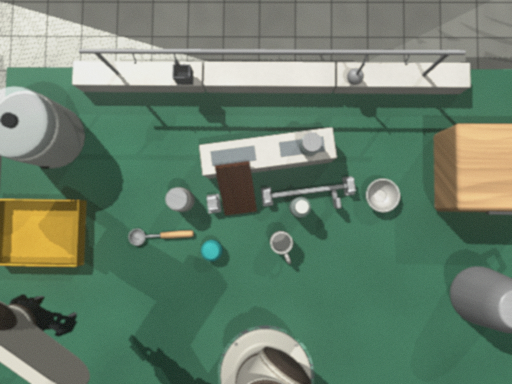

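View pics/scene0.png

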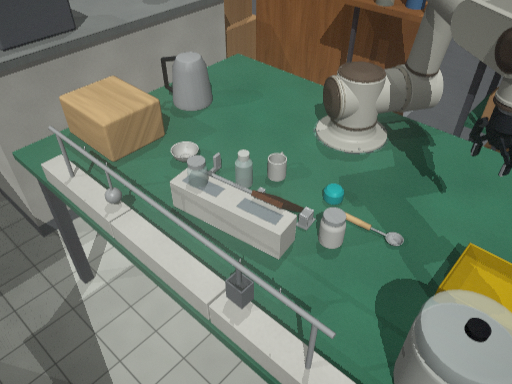

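```bash
cat > h.py <<'E'
import numpy as np, cv2
from rig import r
def ray(n,u,v,info=None):
    i=info or r.camera_info(n); f=192/np.tan(np.radians(i["fovy"]/2)); E=i["extrinsics"]
    d=E[:3,:3]@np.array([(u-i["cx"])/f,-(v-i["cy"])/f,-1.0]); return E[:3,3],d
def onz(n,u,v,z,info=None):
    o,d=ray(n,u,v,info); return o+d*(z-o[2])/d[2]
def proj(n,p,info=None):
    i=info or r.camera_info(n); f=192/np.tan(np.radians(i["fovy"]/2)); E=i["extrinsics"]
    c=E[:3,:3].T@(np.asarray(p,float)-E[:3,3]); return i["cx"]+f*c[0]/-c[2], i["cy"]-f*c[1]/-c[2]
def snap(n,name):
    i=r.camera_info(n); im=r.grab_frame(n)[:,:,::-1].copy(); cv2.imwrite(f"pics/{name}.png",im); return im,i
E
python3 - <<'E'
import cv2
im=cv2.imread("pics/top0.png")[115:265,175:375]
cv2.imwrite("pics/topc.png",cv2.resize(im,None,fx=4,fy=4,interpolation=cv2.INTER_CUBIC))
E
```

```text
(no output)
```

View pics/topc.png

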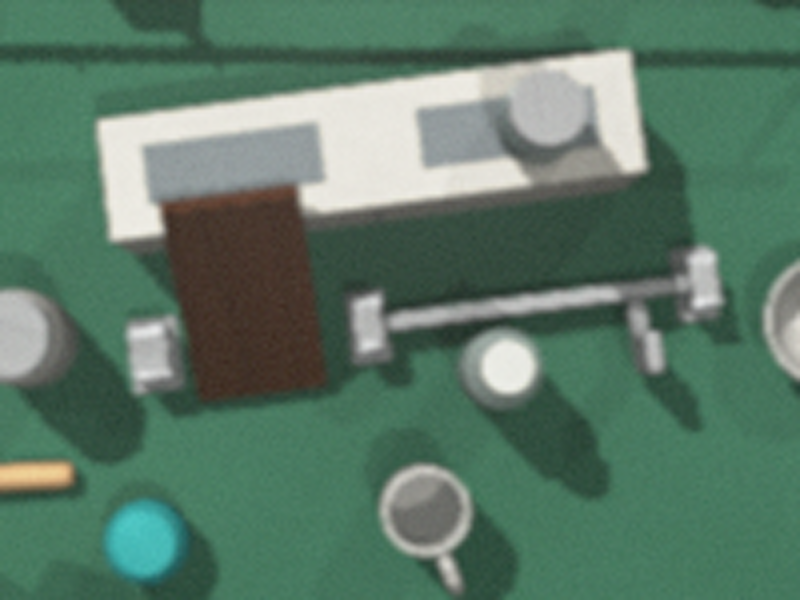

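```bash
python3 - <<'E'
from h import *
P=lambda u,v,z:onz("top",(u+.5)/4-.5+175,(v+.5)/4-.5+115,z)
src=[];dst=[]
for u,v,x,y,z in [(98,121,90,195,100),(630,51,90,-195,100),(646,169,0,-195,100),(111,241,0,195,100),(154,353,-80,185,42),(369,327,-80,18,42),(702,285,-80,-237,42)]:
    src.append((x,y));dst.append(P(u,v,z)[:2])
src=np.array(src,float);dst=np.array(dst)
a=src-src.mean(0);b=dst-dst.mean(0)
th=np.arctan2((a[:,0]*b[:,1]-a[:,1]*b[:,0]).sum(),(a*b).sum());c,s=np.cos(th),np.sin(th);R=np.array([[c,-s],[s,c]])
t=dst.mean(0)-R@src.mean(0)
print("yaw",np.degrees(th),"t",t); print((dst-(src@R.T+t)).round(1))
inv=lambda p:(R.T@(p[:2]-t)).round(1)
for n,u,v,z in [("cap",508,366,124),("tab",650,352,70),("mugrim",426,510,72),("case",147,540,40),("bl",200,401,10),("br",327,383,10),("tl",163,206,116),("tr",297,187,116),("canister",8,337,100),("jar",548,108,180),("bowl edge",765,322,40)]:
    p=P(u,v,z); print(n,p.round(0),"rack",inv(p))
np.savez("rack.npz",R=R,t=t,th=th)
E
```

```text
yaw 8.103901059093031 t [620.23344961  -5.51399197]
[[-0.4 -0.8]
 [-0.3  0.6]
 [ 2.9  1.7]
 [ 1.3  0.5]
 [ 0.4 -3.8]
 [-1.4 -0.4]
 [-2.6  2.3]]
cap [507. -97. 124.] rack [-124.9  -74.2]
tab [ 520. -205.   70.] rack [-127.4 -183.6]
mugrim [403. -42.  72.] rack [-220.6   -5.8]
case [375. 165.  40.] rack [-218.6  203.6]
bl [480. 130.  10.] rack [-119.9  154.3]
br [495.  32.  10.] rack [-118.7   55.1]
tl [618. 149. 116.] rack [ 19.5 153.2]
tr [633.  54. 116.] rack [20.6 56.7]
canister [524. 261. 100.] rack [-58.  277.3]
jar [ 679. -117.  180.] rack [  42.8 -118.8]
bowl edge [ 545. -297.   40.] rack [-115.8 -277.6]
```

```bash
cat >> h.py <<'E'
from scipy.spatial.transform import Rotation as Ro
K=np.load("rack.npz"); RK,TK,TH=K["R"],K["t"],float(K["th"])
def w2r(p): return np.r_[RK.T@(np.asarray(p[:2])-TK),p[2]]
def r2w(p): return np.r_[RK@np.asarray(p[:2],float)+TK,p[2]]
def plan(*pts):
    s=r.get_state(); R0=Ro.from_euler("xyz",s["orientation"],degrees=True)
    Rt=Ro.from_euler("xyz",[180,0,180+np.degrees(TH)],degrees=True)
    print("t",round(s["time_s"],2),"rack",w2r(s["eef_pos"]).round(1),"F",s["ft_force"].round(1),"w",round(s["gripper_width"],1))
    for p in pts:
        print(p,(R0.inv().apply(r2w(p)-s["eef_pos"])/1000).round(4),(R0.inv()*Rt).as_rotvec().round(3))
E
python3 -c "
from h import *
plan((-125,-74,230))"
```

```text
t 0.1 rack [-299.1  574.2  230.8] F [ 0.1 -0.2 -0.1] w 85.3
(-125, -74, 230) [-0.5001 -0.4477  0.0012] [-0.001 -0.    -0.578]
```

Request:
{"fn": "play_rows", "kwargs": {
  "offset": [
    [-0.5, -0.448, 0.0],
    [-0.5, -0.448, 0.0],
    [-0.5, -0.448, 0.0],
    [-0.5, -0.448, 0.0],
    [-0.5, -0.448, 0.0],
    [-0.5, -0.448, 0.0],
    [-0.5, -0.448, 0.0],
    [-0.5, -0.448, 0.0],
    [-0.5, -0.448, 0.0],
    [-0.5, -0.448, 0.0]
  ],
  "angular": [
    [0, 0, -0.578],
    [0, 0, -0.578],
    [0, 0, -0.578],
    [0, 0, -0.578],
    [0, 0, -0.578],
    [0, 0, -0.578],
    [0, 0, -0.578],
    [0, 0, -0.578],
    [0, 0, -0.578],
    [0, 0, -0.578]
  ],
  "gripper": 100
}}

```text
time_s: 1.1
eef_pos: [431.2, 79.7, 231.3]
orientation: [-180.0, -0.0, -171.9]
ft_force: [2.3, 1.5, 0.0]
gripper_width: 85.3
```

```bash
python3 -c "
from h import *
plan((-125,-74,230))"
```

```text
t 1.1 rack [-175.1  111.   231.3] F [2.3 1.5 0. ] w 85.3
(-125, -74, 230) [-0.0502 -0.185   0.0014] [-0.001 -0.    -0.   ]
```

Request:
{"fn": "play_rows", "kwargs": {
  "offset": [
    [-0.05, -0.185, 0.0],
    [-0.05, -0.185, 0.0],
    [-0.05, -0.185, 0.0],
    [-0.05, -0.185, 0.0],
    [-0.05, -0.185, 0.0],
    [-0.05, -0.185, 0.0],
    [-0.05, -0.185, 0.0]
  ],
  "angular": [
    [0, 0, 0],
    [0, 0, 0],
    [0, 0, 0],
    [0, 0, 0],
    [0, 0, 0],
    [0, 0, 0],
    [0, 0, 0]
  ]
}}

```text
time_s: 1.8
eef_pos: [506.4, -95.7, 231.3]
orientation: [-180.0, -0.0, -171.9]
ft_force: [0.1, 0.0, 0.4]
gripper_width: 85.6
```

```bash
python3 -c "
from h import *
plan((-125,-74,58))
im,i=snap('wrist','w1')
for y in (-74,):
  for z in (0,86,124): print(z,np.round(proj('wrist',r2w((-125,y,z)),i)))
print('tab',np.round(proj('wrist',r2w((-129,-184,70)),i)))
np.savez('w1.npz',**{k:v for k,v in i.items() if k in('fovy','cx','cy','extrinsics')})
"
```

```text
t 1.8 rack [-125.4  -73.3  231.3] F [0.1 0.  0.4] w 85.6
(-125, -74, 58) [-0.0005 -0.0006  0.1733] [-0.    -0.001  0.   ]
0 [247. 161.]
86 [247. 181.]
124 [247. 194.]
tab [127. 172.]
```

View pics/w1.png

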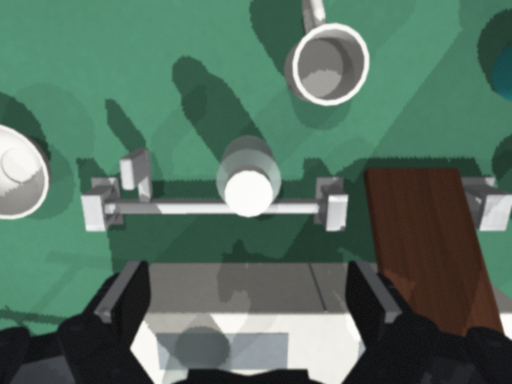

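The wrist view shows the bottle cap at (248,193) (predicted 247,194) and the tab at about (128,170) (predicted 127,172), so the rack pose holds. Descending on the bottle.

Request:
{"fn": "play_rows", "kwargs": {
  "offset": [
    [0, 0, 0.04],
    [0, 0, 0.08],
    [0, 0, 0.12],
    [0, 0, 0.15],
    [0, 0, 0.165],
    [0, 0, 0.173],
    [0, 0, 0.173],
    [0, 0, 0.173]
  ],
  "angular": [
    [0, 0, 0],
    [0, 0, 0],
    [0, 0, 0],
    [0, 0, 0],
    [0, 0, 0],
    [0, 0, 0],
    [0, 0, 0],
    [0, 0, 0]
  ]
}}

```text
time_s: 2.65
eef_pos: [506.9, -95.4, 59.6]
orientation: [-179.9, 0.1, -171.8]
ft_force: [-0.5, 0.9, -0.3]
gripper_width: 85.4
```

Request:
{"fn": "play_rows", "kwargs": {
  "offset": [
    [0, 0, 0],
    [0, 0, 0],
    [0, 0, 0],
    [0, 0, 0],
    [0, 0, 0],
    [0, 0, 0],
    [0, 0, 0],
    [0, 0, 0],
    [0, 0, 0],
    [0, 0, 0]
  ],
  "angular": [
    [0, 0, 0],
    [0, 0, 0],
    [0, 0, 0],
    [0, 0, 0],
    [0, 0, 0],
    [0, 0, 0],
    [0, 0, 0],
    [0, 0, 0],
    [0, 0, 0],
    [0, 0, 0]
  ],
  "gripper": 30,
  "squeeze": 30
}}

```text
time_s: 3.65
eef_pos: [507.5, -95.4, 60.8]
orientation: [-179.9, 0.1, -171.8]
ft_force: [-2.3, 1.7, 9.6]
gripper_width: 56.6
```

Request:
{"fn": "play_rows", "kwargs": {
  "offset": [
    [0, 0, -0.015],
    [0, 0, -0.035],
    [0, 0, -0.06],
    [0, 0, -0.08],
    [0, 0, -0.08]
  ],
  "angular": [
    [0, 0, 0],
    [0, 0, 0],
    [0, 0, 0],
    [0, 0, 0],
    [0, 0, 0]
  ]
}}

```text
time_s: 4.15
eef_pos: [508.3, -95.7, 143.6]
orientation: [-179.8, 0.4, -171.8]
ft_force: [0.6, -0.6, -2.1]
gripper_width: 56.7
```

```bash
python3 -c "
from h import *
plan((-250,-170,140),(-250,-170,60))"
```

```text
t 4.15 rack [-123.5  -73.5  143.6] F [ 0.6 -0.6 -2.1] w 56.7
(-250, -170, 140) [ 0.1267 -0.0963  0.0031] [-0.004  0.007  0.001]
(-250, -170, 60) [ 0.1272 -0.096   0.0831] [-0.004  0.007  0.001]
```

Request:
{"fn": "play_rows", "kwargs": {
  "offset": [
    [0.02, -0.015, 0],
    [0.05, -0.038, 0],
    [0.08, -0.06, 0],
    [0.105, -0.08, 0],
    [0.12, -0.091, 0],
    [0.127, -0.096, 0],
    [0.127, -0.096, 0],
    [0.127, -0.096, 0]
  ],
  "angular": [
    [0, 0, 0],
    [0, 0, 0],
    [0, 0, 0],
    [-0.004, 0.007, 0],
    [-0.004, 0.007, 0],
    [-0.004, 0.007, 0],
    [-0.004, 0.007, 0],
    [-0.004, 0.007, 0]
  ]
}}

```text
time_s: 4.95
eef_pos: [396.7, -208.3, 142.9]
orientation: [180.0, -0.0, -171.8]
ft_force: [-0.2, -0.3, -2.0]
gripper_width: 56.5
```

```bash
python3 -c "
from h import *
plan((-250,-170,61))
im,i=snap('wrist','w2'); cv2.imwrite('pics/w2.png',im)"
```

```text
t 4.95 rack [-249.9 -169.3  142.9] F [-0.2 -0.3 -2. ] w 56.5
(-250, -170, 61) [ 0.     -0.0008  0.0819] [ 0.001 -0.     0.001]
```

View pics/w2.png

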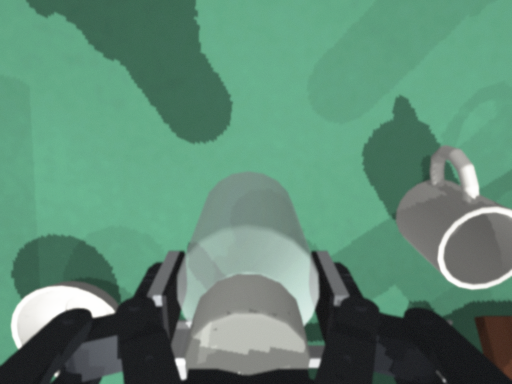

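The bottle hangs upright between the fingers (axis at column 250), and the spot below is clear. Lowering.

Request:
{"fn": "play_rows", "kwargs": {
  "offset": [
    [0, 0, 0.03],
    [0, 0, 0.055],
    [0, 0, 0.068],
    [0, 0, 0.075],
    [0, 0, 0.078],
    [0, 0, 0.08],
    [0, 0, 0.081],
    [0, 0, 0.082],
    [0, 0, 0.082]
  ],
  "angular": [
    [0, 0, 0],
    [0, 0, 0],
    [0, 0, 0],
    [0, 0, 0],
    [0, 0, 0],
    [0, 0, 0],
    [0, 0, 0],
    [0, 0, 0],
    [0, 0, 0]
  ]
}}

```text
time_s: 5.9
eef_pos: [396.9, -208.3, 61.2]
orientation: [180.0, -0.0, -171.8]
ft_force: [0.2, -0.4, -1.7]
gripper_width: 56.4
```

Request:
{"fn": "play_rows", "kwargs": {
  "offset": [
    [0, 0, 0.001],
    [0, 0, 0.002],
    [0, 0, 0.002],
    [0, 0, 0.002]
  ],
  "angular": [
    [0, 0, 0],
    [0, 0, 0],
    [0, 0, 0],
    [0, 0, 0]
  ]
}}

```text
time_s: 6.3
eef_pos: [397.3, -208.4, 60.8]
orientation: [-180.0, 0.1, -171.8]
ft_force: [-8.5, 8.5, 25.6]
gripper_width: 56.8
```

Request:
{"fn": "play_rows", "kwargs": {
  "offset": [
    [0, 0, -0.0005],
    [0, 0, -0.0005],
    [0, 0, -0.0005],
    [0, 0, -0.0005],
    [0, 0, -0.0005],
    [0, 0, -0.0005],
    [0, 0, -0.0005],
    [0, 0, -0.0005]
  ],
  "angular": [
    [0, 0, 0],
    [0, 0, 0],
    [0, 0, 0],
    [0, 0, 0],
    [0, 0, 0],
    [0, 0, 0],
    [0, 0, 0],
    [0, 0, 0]
  ],
  "gripper": 100
}}

```text
time_s: 7.1
eef_pos: [397.3, -208.4, 61.2]
orientation: [-180.0, 0.1, -171.8]
ft_force: [0.5, 0.3, 0.7]
gripper_width: 85.4
```

Request:
{"fn": "play_rows", "kwargs": {
  "offset": [
    [0, 0, -0.02],
    [0, 0, -0.05],
    [0, 0, -0.09],
    [0, 0, -0.13],
    [0, 0, -0.16],
    [0, 0, -0.17],
    [0, 0, -0.17]
  ],
  "angular": [
    [0, 0, 0],
    [0, 0, 0],
    [0, 0, 0],
    [0, 0, 0],
    [0, 0, 0],
    [0, 0, 0],
    [0, 0, 0]
  ]
}}

```text
time_s: 7.8
eef_pos: [397.4, -208.6, 232.2]
orientation: [-179.9, 0.1, -171.8]
ft_force: [-0.1, 0.2, -1.1]
gripper_width: 85.3
```

```bash
python3 -c "
from h import *
plan((-155,104,230),(-155,104,5))
im,i=snap('top','t2'); cv2.imwrite('pics/t2c.png',cv2.resize(im[115:285,175:405],None,fx=3,fy=3))"
```

```text
t 7.8 rack [-249.2 -169.6  232.2] F [-0.1  0.2 -1.1] w 85.3
(-155, 104, 230) [-0.0947  0.2735  0.0018] [-0.002  0.002  0.002]
(-155, 104, 5) [-0.0942  0.2739  0.2268] [-0.002  0.002  0.002]
```

View pics/t2c.png

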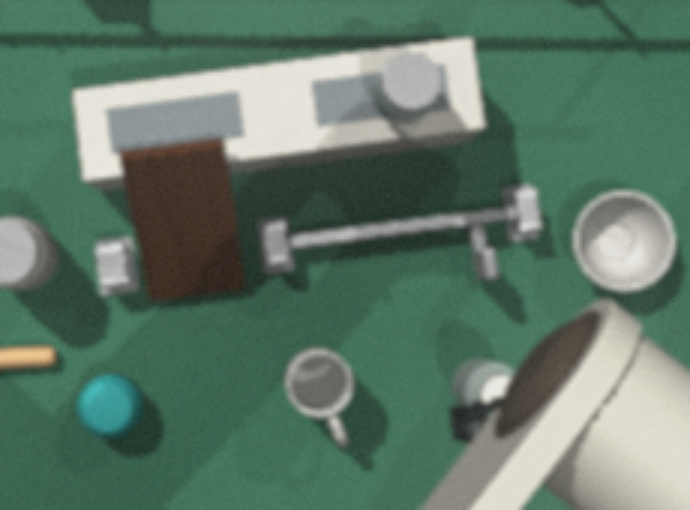

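The bottle stands by the arm, nothing else has moved. Now to the board's foot.

Request:
{"fn": "play_rows", "kwargs": {
  "offset": [
    [-0.095, 0.274, 0],
    [-0.095, 0.274, 0],
    [-0.095, 0.274, 0],
    [-0.095, 0.274, 0],
    [-0.095, 0.274, 0],
    [-0.095, 0.274, 0],
    [-0.095, 0.274, 0],
    [-0.095, 0.274, 0],
    [-0.095, 0.274, 0]
  ],
  "angular": [
    [0, 0, 0],
    [0, 0, 0],
    [0, 0, 0],
    [0, 0, 0],
    [0, 0, 0],
    [0, 0, 0],
    [0, 0, 0],
    [0, 0, 0],
    [0, 0, 0]
  ],
  "gripper": 35
}}

```text
time_s: 8.75
eef_pos: [451.6, 75.7, 229.7]
orientation: [-180.0, -0.0, -171.8]
ft_force: [0.7, 0.1, 0.4]
gripper_width: 30.0
```

```bash
python3 -c "
from h import *
plan((-155,104,5),(-155,104,1))
im,i=snap('wrist','w3')
for y in (54,154): print(np.round(proj('wrist',r2w((-122,y,12)),i)))"
```

```text
t 8.75 rack [-155.5  104.2  229.7] F [0.7 0.1 0.4] w 30.0
(-155, 104, 5) [-6.000e-04 -1.000e-04  2.247e-01] [-0.001 -0.001  0.001]
(-155, 104, 1) [-6.000e-04 -1.000e-04  2.287e-01] [-0.001 -0.001  0.001]
[203. 193.]
[293. 193.]
```

View pics/w3.png

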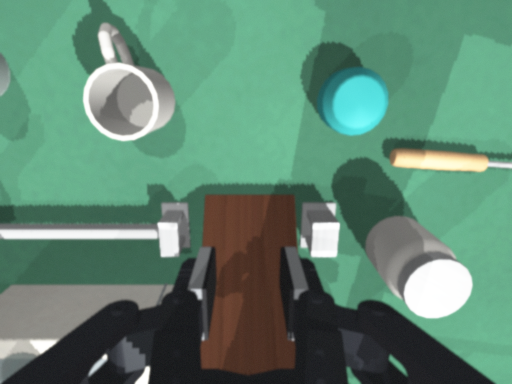

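The board's foot edge lies at row 195, columns 204–295, centred on the tool (249). Descending in front of it.

Request:
{"fn": "play_rows", "kwargs": {
  "offset": [
    [0, 0, 0.045],
    [0, 0, 0.09],
    [0, 0, 0.135],
    [0, 0, 0.175],
    [0, 0, 0.205],
    [0, 0, 0.219],
    [0, 0, 0.224],
    [0, 0, 0.226],
    [0, 0, 0.227]
  ],
  "angular": [
    [0, 0, 0],
    [0, 0, 0],
    [0, 0, 0],
    [0, 0, 0],
    [0, 0, 0],
    [0, 0, 0],
    [0, 0, 0],
    [0, 0, 0],
    [0, 0, 0]
  ]
}}

```text
time_s: 9.7
eef_pos: [452.2, 74.9, 3.7]
orientation: [-180.0, 0.1, -171.9]
ft_force: [0.5, 0.4, 0.3]
gripper_width: 30.1
```

```bash
python3 -c "
from h import *
plan((-115,104,2),(-71,104,2))"
```

```text
t 9.7 rack [-155.   103.3    3.7] F [0.5 0.4 0.3] w 30.1
(-115, 104, 2) [-0.04    0.0007  0.0017] [-0.001  0.001 -0.   ]
(-71, 104, 2) [-0.084   0.0007  0.0018] [-0.001  0.001 -0.   ]
```

Push about 70 mm first, then measure.

Request:
{"fn": "play_rows", "kwargs": {
  "offset": [
    [-0.012, 0.001, 0.001],
    [-0.02, 0.001, 0.001],
    [-0.027, 0.001, 0.001],
    [-0.034, 0.001, 0.001],
    [-0.041, 0.001, 0.001],
    [-0.048, 0.001, 0.001],
    [-0.055, 0.001, 0.001],
    [-0.062, 0.001, 0.001],
    [-0.068, 0.001, 0.001],
    [-0.072, 0.001, 0.001]
  ],
  "angular": [
    [0, 0, 0],
    [0, 0, 0],
    [0, 0, 0],
    [0, 0, 0],
    [0, 0, 0],
    [0, 0, 0],
    [0, 0, 0],
    [0, 0, 0],
    [0, 0, 0],
    [0, 0, 0]
  ]
}}

```text
time_s: 10.7
eef_pos: [523.9, 86.1, 2.7]
orientation: [-180.0, 0.1, -171.9]
ft_force: [-2.7, -0.7, -1.5]
gripper_width: 30.2
```

```bash
python3 -c "
from h import *
plan((-71,104,3),(-66,104,3))
im,i=snap('wrist','w4');im2,i2=snap('scene','s4')
o=np.zeros((400,800,3),np.uint8); o[:,:400]=cv2.resize(im,(400,400)); o[:,400:]=cv2.resize(im2[140:280,160:340],(400,400)); cv2.imwrite('pics/c4.png',o)"
```

```text
t 10.7 rack [-82.4 104.3   2.7] F [-2.7 -0.7 -1.5] w 30.2
(-71, 104, 3) [-0.0114 -0.0003 -0.0003] [-0.001  0.001 -0.   ]
(-66, 104, 3) [-0.0164 -0.0003 -0.0003] [-0.001  0.001 -0.   ]
```

View pics/c4.png

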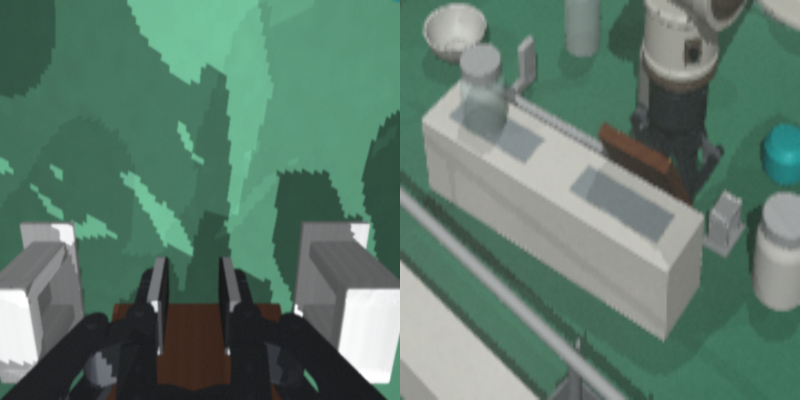

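The board rises steeply and stays square; the fingers are in contact (about 3 N). Pushing 15 mm more.

Request:
{"fn": "play_rows", "kwargs": {
  "offset": [
    [-0.004, 0, 0],
    [-0.008, 0, 0],
    [-0.012, 0, 0],
    [-0.015, 0, 0],
    [-0.015, 0, 0],
    [-0.015, 0, 0]
  ],
  "angular": [
    [0, 0, 0],
    [0, 0, 0],
    [0, 0, 0],
    [0, 0, 0],
    [0, 0, 0],
    [0, 0, 0]
  ]
}}

```text
time_s: 11.4
eef_pos: [539.2, 88.2, 3.0]
orientation: [-179.9, 0.1, -171.9]
ft_force: [-0.1, -0.6, 0.6]
gripper_width: 30.0
```

Request:
{"fn": "play_rows", "kwargs": {
  "offset": [
    [0.015, 0, 0],
    [0.04, 0, -0.01],
    [0.07, 0, -0.04],
    [0.08, 0, -0.09],
    [0.08, 0, -0.14],
    [0.08, 0, -0.19],
    [0.08, 0, -0.226],
    [0.08, 0, -0.226]
  ],
  "angular": [
    [0, 0, 0],
    [0, 0, 0],
    [0, 0, 0],
    [0, 0, 0],
    [0, 0, 0],
    [0, 0, 0],
    [0, 0, 0],
    [0, 0, 0]
  ],
  "gripper": 35
}}

```text
time_s: 12.2
eef_pos: [461.0, 77.1, 234.3]
orientation: [-179.9, 0.6, -171.9]
ft_force: [0.2, 0.8, -1.8]
gripper_width: 30.2
```

```bash
python3 -c "
from h import *
plan((-131,-222,130),(-131,-222,35))
im,i=snap('wrist','w5')
for x,z in ((-60,6.5),(-73,8)): print([np.round(proj('wrist',r2w((x,y,z)),i)) for y in (54,154)])
for v in (195,210,220,230,240,250): print(v,w2r(onz('wrist',250,v,6.5,i)).round(1))"
```

```text
t 12.2 rack [-146.   104.3  234.3] F [ 0.2  0.8 -1.8] w 30.2
(-131, -222, 130) [-0.0139 -0.326   0.1052] [-0.002  0.011 -0.   ]
(-131, -222, 35) [-0.0129 -0.3258  0.2001] [-0.002  0.011 -0.   ]
[array([206., 230.]), array([290., 230.])]
[array([205., 220.]), array([291., 220.])]
195 [-103.7  106.1    6.5]
210 [-85.4 106.1   6.5]
220 [-72.9 106.1   6.5]
230 [-60.1 106.1   6.5]
240 [-47.  106.2   6.5]
250 [-33.7 106.2   6.5]
```

View pics/w5.png

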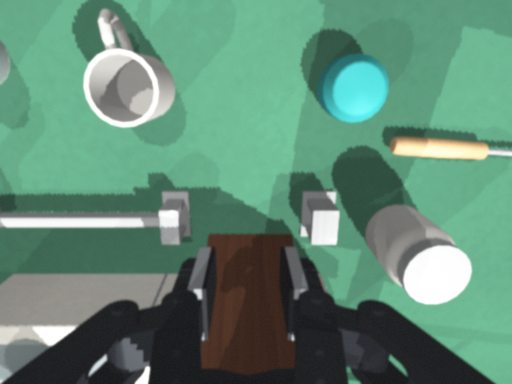

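The board's foot edge is now at row 234, about rack x = -55 (origin about -40), square and clear of the bolt's line. Going behind the tab.

Request:
{"fn": "play_rows", "kwargs": {
  "offset": [
    [-0.013, -0.326, 0],
    [-0.013, -0.326, 0],
    [-0.013, -0.326, 0],
    [-0.013, -0.326, 0],
    [-0.013, -0.326, 0],
    [-0.013, -0.326, 0],
    [-0.013, -0.326, 0],
    [-0.013, -0.326, 0.0],
    [-0.013, -0.326, 0.03]
  ],
  "angular": [
    [0, 0.01, 0],
    [0, 0.01, 0],
    [0, 0.01, 0],
    [0, 0.01, 0],
    [0, 0.01, 0],
    [0, 0.01, 0],
    [0, 0.01, 0],
    [0, 0.01, 0],
    [0, 0.01, 0]
  ],
  "gripper": 0
}}

```text
time_s: 13.15
eef_pos: [520.1, -245.0, 203.5]
orientation: [-179.8, 0.0, -172.0]
ft_force: [-0.2, 1.0, -0.8]
gripper_width: 0.3
```

```bash
python3 -c "
from h import *
plan((-131,-222,35))
im,i=snap('wrist','w6')
print([np.round(proj('wrist',r2w((-129,y,70)),i)) for y in (-190,-184,-178)], np.round(proj('wrist',r2w((-131,-222,35)),i)))"
```

```text
t 13.15 rack [-132.9 -223.   203.5] F [-0.2  1.  -0.8] w 0.3
(-131, -222, 35) [-0.0018  0.0017  0.1685] [-0.004  0.    -0.002]
[array([288., 189.]), array([295., 189.]), array([302., 189.])] [250. 176.]
```

View pics/w6.png

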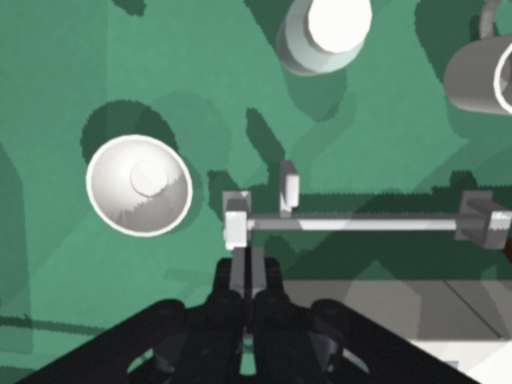

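The tab's top spans columns 285–299 (left face about y = -192), the bottle stands upright and clear, and the descent point is free of bowl and tail guide.

Request:
{"fn": "play_rows", "kwargs": {
  "offset": [
    [-0.002, 0.0, 0.04],
    [-0.002, 0.0, 0.08],
    [-0.002, 0.0, 0.12],
    [-0.002, 0.0, 0.15],
    [-0.002, 0.0, 0.165],
    [-0.002, 0.0, 0.168],
    [-0.002, 0.0, 0.168]
  ],
  "angular": [
    [0, 0, 0],
    [0, 0, 0],
    [0, 0, 0],
    [0, 0, 0],
    [0, 0, 0],
    [0, 0, 0],
    [0, 0, 0]
  ]
}}

```text
time_s: 13.9
eef_pos: [519.5, -242.8, 29.2]
orientation: [179.9, -0.3, -171.9]
ft_force: [-0.1, 0.5, 0.1]
gripper_width: -0.4
```

Request:
{"fn": "play_rows", "kwargs": {
  "offset": [
    [0, 0.01, 0],
    [0, 0.025, 0],
    [0, 0.04, 0],
    [0, 0.055, 0],
    [0, 0.07, 0],
    [0, 0.085, 0],
    [0, 0.1, 0],
    [0, 0.11, 0],
    [0, 0.12, 0],
    [0, 0.12, 0]
  ],
  "angular": [
    [0, 0, 0],
    [0, 0, 0],
    [0, 0, 0],
    [0, 0, 0],
    [0, 0, 0],
    [0, 0, 0],
    [0, 0, 0],
    [0, 0, 0],
    [0, 0, 0],
    [0, 0, 0]
  ]
}}

```text
time_s: 14.9
eef_pos: [502.9, -122.0, 30.7]
orientation: [180.0, -0.2, -171.9]
ft_force: [0.3, -0.4, 2.8]
gripper_width: -0.2
```

```bash
python3 -c "
from h import *
plan((-131,-41,35))"
```

```text
t 14.9 rack [-132.6  -98.8   30.7] F [ 0.3 -0.4  2.8] w -0.2
(-131, -41, 35) [-0.0016  0.0578 -0.0043] [ 0.001 -0.004  0.001]
```

Request:
{"fn": "play_rows", "kwargs": {
  "offset": [
    [-0.001, 0.012, 0],
    [-0.002, 0.024, 0],
    [-0.002, 0.034, 0],
    [-0.002, 0.042, 0],
    [-0.002, 0.048, 0],
    [-0.002, 0.05, 0],
    [-0.002, 0.05, 0]
  ],
  "angular": [
    [0, 0, 0],
    [0, 0, 0],
    [0, 0, 0],
    [0, 0, 0],
    [0, 0, 0],
    [0, 0, 0],
    [0, 0, 0]
  ]
}}

```text
time_s: 15.6
eef_pos: [497.4, -70.9, 31.4]
orientation: [180.0, -0.2, -171.8]
ft_force: [-4.1, -0.3, 7.8]
gripper_width: -0.1
```

Request:
{"fn": "play_rows", "kwargs": {
  "offset": [
    [0, 0.002, 0],
    [0, 0.004, 0],
    [0, 0.006, 0],
    [0, 0.007, 0],
    [0, 0.007, 0]
  ],
  "angular": [
    [0, 0, 0],
    [0, 0, 0],
    [0, 0, 0],
    [0, 0, 0],
    [0, 0, 0]
  ]
}}

```text
time_s: 16.1
eef_pos: [496.4, -63.5, 31.7]
orientation: [180.0, -0.2, -171.8]
ft_force: [-2.5, -0.7, 6.4]
gripper_width: 0.0
```

```bash
python3 -c "
from h import *
plan((-131,-41,35))"
```

```text
t 16.1 rack [-130.8  -39.9   31.7] F [-2.5 -0.7  6.4] w 0.0
(-131, -41, 35) [ 0.0002 -0.0011 -0.0033] [ 0.001 -0.003  0.002]
```

Push on in small steps until the stop is felt.

Request:
{"fn": "play_rows", "kwargs": {
  "offset": [
    [0, 0.001, 0],
    [0, 0.002, 0],
    [0, 0.003, 0],
    [0, 0.004, 0],
    [0, 0.004, 0]
  ],
  "angular": [
    [0, 0, 0],
    [0, 0, 0],
    [0, 0, 0],
    [0, 0, 0],
    [0, 0, 0]
  ]
}}

```text
time_s: 16.6
eef_pos: [496.2, -61.9, 32.1]
orientation: [-179.7, -0.2, -171.8]
ft_force: [-1.1, -30.7, 0.1]
gripper_width: 0.0
```

A firm stop (31 N) came at the expected place. Backing off, rising and checking.

Request:
{"fn": "play_rows", "kwargs": {
  "offset": [
    [0, -0.01, 0],
    [0, -0.025, 0],
    [0, -0.03, -0.03],
    [0, -0.03, -0.08],
    [0, -0.03, -0.13],
    [0, -0.03, -0.18],
    [0, -0.03, -0.2],
    [0, -0.03, -0.2]
  ],
  "angular": [
    [0, 0, 0],
    [0, 0, 0],
    [0, 0, 0],
    [0, 0, 0],
    [0, 0, 0],
    [0, 0, 0],
    [0, 0, 0],
    [0, 0, 0]
  ]
}}

```text
time_s: 17.4
eef_pos: [501.9, -91.2, 235.5]
orientation: [-179.6, 0.1, -171.8]
ft_force: [0.8, 0.6, -0.5]
gripper_width: 0.3
```

Request:
{"fn": "play_rows", "kwargs": {
  "offset": [
    [0.15, 0.12, 0],
    [0.15, 0.12, 0],
    [0.15, 0.12, 0],
    [0.15, 0.12, 0],
    [0.15, 0.12, 0],
    [0.15, 0.12, 0],
    [0.15, 0.12, 0]
  ],
  "angular": [
    [0, 0, 0],
    [0, 0, 0],
    [0, 0, 0],
    [0, 0, 0],
    [0, 0, 0],
    [0, 0, 0],
    [0, 0, 0]
  ]
}}

```text
time_s: 18.1
eef_pos: [336.8, 5.7, 233.9]
orientation: [-179.7, 0.1, -171.8]
ft_force: [0.9, -0.0, -0.2]
gripper_width: -0.1
```

```bash
python3 -c "
from h import *
plan()
im,i=snap('wrist','w7'); im2,i2=snap('top','t7')
o=np.zeros((384,800,3),np.uint8); o[:,:400]=cv2.resize(im,(400,384)); o[:,400:]=cv2.resize(im2[115:285,175:352],(400,384)); cv2.imwrite('pics/c7.png',o)
print([np.round(proj('wrist',r2w((-129,y,70)),i)*np.array([400/512,1])) for y in (-26,-20,-14)],np.round(proj('wrist',r2w((-129,-20,70)),i)))
u,v=proj('top',r2w((-129,-20,70))); print('top tab in combo',400+(u-175)*400/177,(v-115)*384/170)"
```

```text
t 18.1 rack [-279.    51.1  233.9] F [ 0.9 -0.  -0.2] w -0.1
[array([138., 312.]), array([142., 312.]), array([147., 312.])] [182. 312.]
top tab in combo 641.3547160059737 215.29480691386595
```

View pics/c7.png

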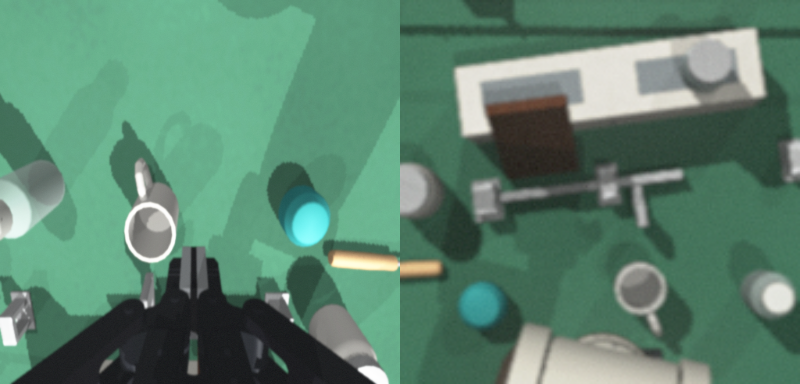

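The bolt spans the bay into the keeper and the tab's top is at (642,214), where full travel predicts (641,215). The board is steep behind the bolt, all loose things stand, and the arm is clear.

```bash
python3 -c "
from h import *
r.job_done(); print(r.get_state()['time_s'])"
```

```text
the job is handed in; nothing more can be done
the job is handed in; nothing more can be done
```

The job is done and handed in, after about 18 s of the 72 s allowed; no verdict was reported.

- **Bottle:** it stood in the way of the bolt's handle. I lifted it out and set it upright at about rack x -250, y -170 mm.
- **Board:** I pushed its foot in until its lower front edge was at about rack x = -55 mm. That puts the origin at about -40 mm, square and clear of the bolt's line.
- **Bolt:** I pushed the handle until it hit a firm stop (about 31 N) at the place expected for full travel.

In the last top and wrist pictures, the bolt reaches into the keeper and the tab is within about 1 pixel of where full travel puts it. The board leans steeply behind it, and the bottle, case and mug are upright. The case and mug looked unmoved and the gripper was clear of everything.

Setting the bottle down pressed on it with about 27 N for a moment before I let go. It stayed upright, and none of the checks disagreed.

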